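# Clamp the painted sample panel in the spray-booth fixture

### The arm

A 6-joint arm with a two-finger parallel gripper is mounted at the origin on the work surface. World frame = base frame: x ahead of the robot, y to its left, z up, the work surface at z = 0. Lengths are in m, angles in rad, forces in N, time in s.
With the tool pointing down it reaches from about 0.425 to 0.95 m from the base axis. Payload 14.7 kg.
Tool frame: the origin (TCP) lies on the mounting face of the last link; the fingertips stand 173 mm ahead of it and the grasp point (between the pads) lies 155 mm ahead of it; x points along the fingers, y is the direction in which the jaws open and shut, and the axes are right-handed (so a half turn about x gives the same grasp; the last joint's range is limited). The gripper opens to 85 mm and grips with 20 to 120 N. Pads are 22 mm wide; open, the fingers measure 114 mm over their backs; the gripper's body (76 mm by 85 mm) begins 54 mm behind the grasp point. The pads swing forward as they close: fully open they stand 13 mm farther back than shut.
Start: joints at [1.134, 0.48, 1.596, -0, 1.065, -0.047], TCP at [0.247, 0.601, 0.405] pointing down, gripper open.
Joint ranges: [-2.75, 2.75], [-0.82, 2.05], [0.23, 2.67], [-1.56, 4.7], [0.09, 2.69], [-2.92, 2.92]. Speed limits (rad/s): [1.89, 1.89, 2.39, 3.01, 3.01, 3.01].

### API

Orientations are given as [roll, pitch, yaw] about the fixed x, y, z axes, in that order (R = Rz(yaw) Ry(pitch) Rx(roll)).
In Python, from station import * gives the robot as it stands.
- The arm moves only by the tool servo_tool, never from a script. Its argument "deltas" is a list of rows, each an object with "travel": the shift along the tool's x, y, z in units of 50 mm (1.0 is 50 mm), a list of three; "delta_rot": the turn, a rotation vector about the tool's x, y, z in degrees, a list of three; "jaw": the closure, from -1 (fully open) to 1 (shut). In form: [{"travel": [tx, ty, tz], "delta_rot": [ax, ay, az], "jaw": jaw}, ...]. A call has 1 to 10 rows; each row is the pose to reach, as a shift and turn from the pose commanded when the call began, along the tool's axes at that moment; what a row does not reach only later rows make up. A row lasts 1/10 s, in which the tool goes at most 50 mm and 8.59 degrees, less where a joint would pass 70% of its speed; a pose out of reach is approached as far as the arm can. A call with a gripper value outside its range is refused whole. The fingers move at their own pace and stop on an object; the grip force is fixed at half the most. Time passes only in rows, so rows that repeat a pose let the fingers close. It gives the time, the measured TCP pose, the force and the opening at its end, in the units of the state.
- sense(): the state, without advancing time (a new reading comes with each control period).
- read_camera(name): name is "scene" or "top" or "wrist"; returns the picture (480x640x3 uint8, red, green, blue); there is no depth.
- camera_params(name): a dict with "fovy" (degrees; the focal length in pixels is half the picture's height over the tangent of half this angle, whatever the lens; pixels are square), "cx", "cy" (the principal point, pixels), "rvec" (rotation vector, rad) and "tvec" (3), from world to camera coordinates, as OpenCV has them. Camera axes: x right, y down, z forward; pixel columns grow to the right and rows downward; lengths in m; the calibration is good to about 2 mm. A picture is of the moment at which its call begins: read the wrist's pose just before it. camera_params takes no time and is no camera call; for the wrist camera it gives the pose at the moment of the call.
- sign_off(): hands the job in, once; it reports no verdict.
Trained networks look in the newest picture that a camera, given by its name, has taken for a name from the list of things; names that differ only in an ending like _2 or _b are one class to them, and where a whole thing is asked for, a point or a joint stands for the part that bears it (a point fixed in the world has none). Each returns a list of dicts, best first, with "p" (0 to 1); they miss things now and then, are a little off and sometimes report something else, mostly with a low value. They report only what shows in the picture. A call takes as long as a camera call. They do not tell look-alikes from the thing itself.
- boxes_of(name, camera): "at" ([x, y, z] in m, in world coordinates, good to about 4 mm: the middle of the surface that is visible of it).
- tip_of(name, camera): "at" ([x, y, z] in m, in world coordinates, good to about 4 mm: a listed point, or the origin of a listed thing).
The state is a dict: "clock": time; "joint_positions": joint angles; "joint_vel": joint speeds; "effort": joint torques, N m; "ee_pos": TCP position; "eef_rot": TCP orientation; "force": force on the tool from outside, world axes, zero at the start; "moment": the same for the moment, N m; "finger_gap": finger opening in m.
Only numpy, scipy, OpenCV 4.12 (cv2) and the standard library are available. Lean on these libraries where they do the work, as an engineer would, in place of code of your own. Each camera call takes 0.05 s, during which the arm holds its last target.

### The job

Gently push the blue sample panel along the fixture's bed until it is fully home against the end stop, then turn the brass wing nut clockwise in short arcs between the two air-line uprights until the strap's rubber foot holds the panel snugly: stop as soon as the nut clearly stiffens, do not force it. Do not knock the uprights, leave the other things on the bench alone, and let go at the end.

Things in the scene. Friction and masses are not known exactly. Their poses are not given: they have to be found in the camera images.
- fixture: Aluminium clamping fixture fixed to the bench. Base plate x -140 to 130, y -85 to 165 mm, 20 mm thick; origin at the underside, z up. The panel slides along fixture +x (roughly away from the robot) on the plate's top between two dark rails (inner faces y = -57 and 57, x -45 to 105, tops z = 30 mm) to a dark end stop (face x = 105, top z = 32 mm).
- panel: Loose sample board, blue top, white edges, 150 (x) x 110 (y) x 16 mm, about 0.22 kg, flat on the fixture's bed between the rails with 2 mm play each side. Origin at the centre of the underside. It starts 30 to 55 mm short of the end stop; its near end (x = -75 mm) is free to be pushed. Home, its origin is at fixture x = 30 mm.
- stop (a point): Middle of the end stop's face at bed height (fixture x = 105, y = 0, z = 20 mm); the home panel's far end touches it.
- stud (a point): Foot of the upright threaded stud, on the stud's axis at bed height (fixture x = 30, y = 125, z = 20 mm). The wing nut turns about this vertical axis.
- nut: Brass wing nut on the stud. Origin on the stud axis at its underside, on the strap (about 65 mm above the bench, lower as it is tightened); z up, x along the wings. Hub radius 12 mm up to z = 12 mm; above it one upright blade 10 mm thick, 60 mm from wing tip to wing tip, z = 8 to 30 mm at the wings, to 24 mm in the middle. Can be gripped across the blade or over both wing tips.
- clamp: Yellow strap 30 (x) by 118 (y) by 10 mm on the stud under the nut. Origin on the stud axis at its underside; it does not turn, its y is the fixture's; it reaches from y = 20 to -98 mm, over the panel. At y = -95 mm hangs a sprung black rubber foot (30 N/mm), 20 mm across, about 14 mm long (set by hand, up to 2.2 mm more or less), 2 to 8 mm above the panel at the start.
- pipe: Copper air pipe with a blue cap, fixed upright on the fixture, 16 mm (blue cap 19 mm) in diameter, top 190 mm above the bench, 80 mm from the stud axis towards fixture -x (x = -50, y = 125 mm). Origin at its foot on the bed. It stands in the way of a gripper's body that turns too far.
- gauge: Steel upright 16 mm in diameter, top 190 mm above the bench, 80 mm from the stud axis towards fixture +x (x = 110, y = 125 mm), with a dial gauge 36 mm across reaching further out to +x near its top. Origin at its foot on the bed. It stands in the way of a gripper's body that turns too far.
- paint_tin: Bystander: tin, 84 mm diameter, 110 mm high. Origin under its centre.
- mixing_cup: Bystander: white cup, 80 mm across, 100 mm high. Origin under its centre.
- tape_roll: Bystander: yellow ring of tape, 100 mm across, 25 mm high. Origin under its centre.
- sanding_block: Bystander: cork block 120 x 65 x 35 mm. Origin under its centre.
- brush: Bystander: paint brush lying flat.
- spare_panel: Bystander: unpainted white board 150 x 110 x 16 mm lying on the bench. Origin under its centre.
- thinner: Bystander: metal bottle with a red cap, 72 mm diameter, 180 mm high. Origin under its centre.
- nut_blade (a point): Middle of the nut's blade, 20 mm above its origin. The nut tightens clockwise seen from above, sinking 2.5 mm per rad with the strap. Turning free takes about 0.12 N m; once the foot bears on the panel (after 0.8 to 3.3 rad, not known beforehand) this grows 0.19 N m per rad. Snug: 0.04 to 0.12 N m more than free. At rest it holds itself, so compare readings taken alike.
Not all that is in view belongs to the job. What is shaped like the panel but orange, pink or turquoise is not meant.

How it is judged:
By the outcome, as a careful person would: the job done as asked, in the order asked, and still so for the second after the job is handed in, with the robot touching nothing.
It also fails if it takes over 72 s, if anything falls off the work surface, if the arm or the gripper's body presses on something with over 40 N, if the wrist force passes 120 N, or if a joint passes its speed limit or range.

## Working session

There is one attempt and no reset: what is moved stays moved. The work goes in short steps, Python scripts to look and compute and a tool call to move; the robot and the scene stay as the last step left them, time stands still between calls to the robot, and variables do not carry over. Pictures are saved under pics/ and viewed, and the job is handed in when it is done.

Besides the shell and the picture viewer there is one more tool, called after "Call:" as a command line: name --argument value ..., lists and objects as JSON in quotes. servo_tool: Moves the arm, as the interface text tells. Its arguments: {"type":"object","properties":{"deltas":{"type":"array","items":{"type":"object","properties":{"travel":{"type":"array","items":{"type":"number"}},"delta_rot":{"type":"array","items":{"type":"number"}},"jaw":{"type":"number"}}}}},"required":["deltas"]}

```bash
ls; mkdir -p pics
cat > h.py <<'E'
from station import *
import numpy as np, cv2
from scipy.spatial.transform import Rotation as R
def save(cam,name):
    im=read_camera(cam); cv2.imwrite(f'pics/{name}.png',im[:,:,::-1]); return im
def proj(cam,P,p=None):
    p=p or camera_params(cam); f=240/np.tan(np.radians(p['fovy'])/2)
    K=np.array([[f,0,p['cx']],[0,f,p['cy']],[0,0,1]])
    return cv2.projectPoints(np.array(P,float).reshape(-1,3),np.array(p['rvec'],float),np.array(p['tvec'],float),K,None)[0].reshape(-1,2)
def ray(cam,uv,z,p=None):
    p=p or camera_params(cam); f=240/np.tan(np.radians(p['fovy'])/2)
    Rm=cv2.Rodrigues(np.array(p['rvec'],float))[0]; t=np.array(p['tvec'],float).ravel()
    d=Rm.T@np.array([(uv[0]-p['cx'])/f,(uv[1]-p['cy'])/f,1]); c=-Rm.T@t
    return c+d*(z-c[2])/d[2]
E
python3 - <<'E'
from h import *
s=sense(); print(s)
for c in ['scene','top','wrist']:
    save(c,c+'0'); print(c,camera_params(c))
for n in ['fixture','panel','stud','stop','nut','nut_blade','pipe','gauge','clamp']:
    for c in ['top','scene']:
        print(n,c,[(np.round(d['at'],3).tolist(),round(d['p'],2)) for d in tip_of(n,c)][:3])
print(sense()['clock'])
E
```

```text
pics
{'clock': 0.0, 'joint_positions': array([ 1.13435848e+00,  4.80881931e-01,  1.59686964e+00,  1.27691204e-05,
        1.06512769e+00, -4.65913774e-02]), 'joint_vel': array([-2.13166266e-04,  7.04097340e-04, -1.07193128e-03, -1.46772733e-03,
       -1.80879019e-04,  8.25474950e-05]), 'effort': array([ 4.60995507e-03, -9.50658631e+01, -4.30173826e+01,  1.42194704e-04,
        1.18643997e-02,  1.97646409e-05]), 'ee_pos': array([0.24691764, 0.60105565, 0.40404133]), 'eef_rot': array([-1.62606386,  1.56950967, -2.01591652]), 'force': array([ 0.0798043 , -0.16451841,  0.15046147]), 'moment': array([-0.00733332,  0.05802094, -0.00405164]), 'finger_gap': 0.08540876093382681}
scene {'fovy': 54.36252598050354, 'cx': 315.76852378069736, 'cy': 233.07371201992024, 'rvec': array([ 2.31535796,  1.00854439, -0.31946072]), 'tvec': array([-0.29953004, -0.28175227,  1.44436591])}
top {'fovy': 45.5258051789191, 'cx': 315.2061471692935, 'cy': 234.73124009051153, 'rvec': array([ 2.11629921, -2.16326659,  0.14133843]), 'tvec': array([-0.02963031,  0.50999029,  1.46650092])}
wrist {'fovy': 66.8290775272
[... 499 characters left out ...]
0.022], 0.7), ([0.526, 0.044, 0.023], 0.18)]
stud scene [([0.598, 0.032, 0.023], 0.76), ([0.537, -0.083, 0.023], 0.54), ([0.597, 0.032, 0.062], 0.19)]
stop top []
stop scene [([0.652, -0.102, 0.013], 0.7), ([0.629, -0.483, -0.0], 0.47)]
nut top [([0.6, 0.029, 0.061], 0.54)]
nut scene [([0.6, 0.032, 0.065], 0.42)]
nut_blade top [([0.597, 0.026, 0.088], 0.51), ([0.453, -0.575, 0.004], 0.41)]
nut_blade scene [([0.602, 0.028, 0.087], 0.72)]
pipe top [([0.526, 0.044, 0.021], 0.65)]
pipe scene []
gauge top [([0.676, 0.018, 0.02], 0.52)]
gauge scene [([0.676, 0.016, 0.018], 0.6)]
clamp top [([0.605, 0.031, 0.052], 0.87)]
clamp scene [([0.603, 0.035, 0.055], 0.96), ([0.602, 0.03, 0.082], 0.29)]
1.05
```

View pics/top0.png

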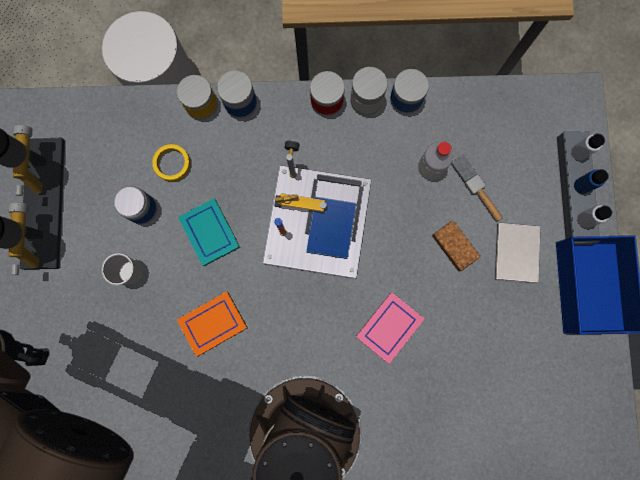

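View pics/scene0.png

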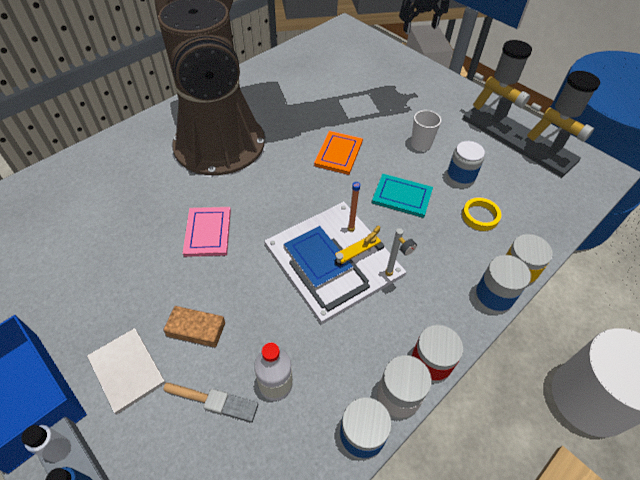

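View pics/wrist0.png

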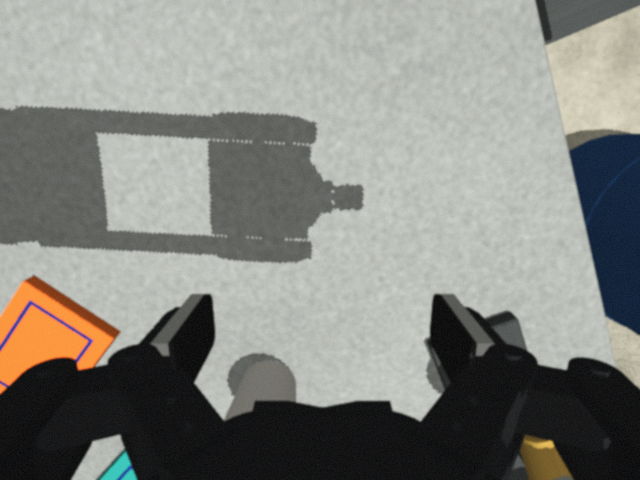

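The target is the blue panel in the fixture, at top pixel (331,228) and scene pixel (318,254). The look-alikes in the top view are turquoise (209,231), orange (212,323), pink (391,327) and the white spare (518,252), and none of them is meant. Next I'll take a close crop and fit the fixture pose.

Run:
```python
import cv2
im=cv2.imread('pics/top0.png')[130:290,240:400]; cv2.imwrite('pics/topc.png',cv2.resize(im,(800,600)[:1]*1+(800,) if 0 else (600,600),interpolation=cv2.INTER_CUBIC))
im=cv2.imread('pics/scene0.png')[170:330,255:425]; cv2.imwrite('pics/scenec.png',cv2.resize(im,(637,600),interpolation=cv2.INTER_CUBIC))
```

```text
(no output)
```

View pics/topc.png

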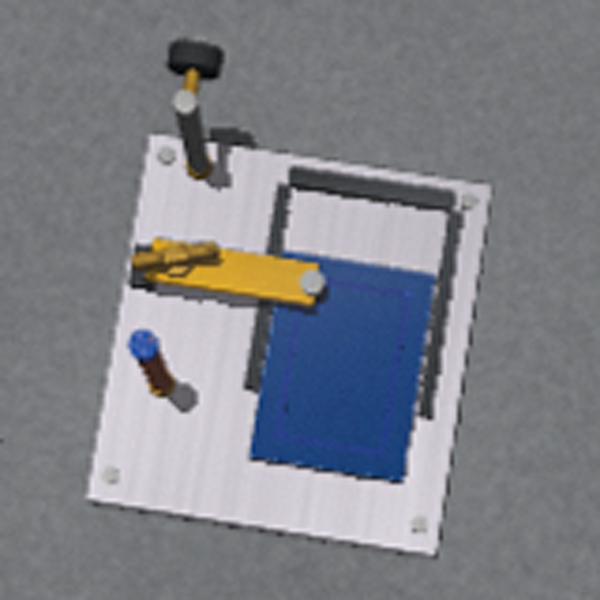

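View pics/scenec.png

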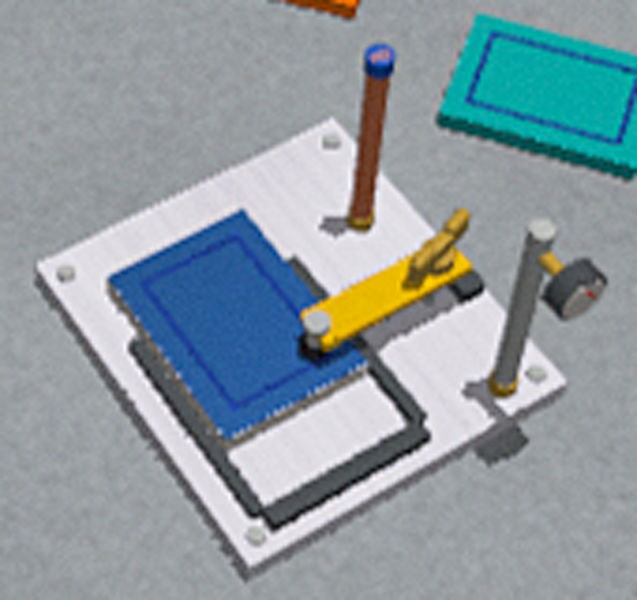

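```bash
cat > fit.py <<'E'
from h import *
from scipy.optimize import least_squares
c0=lambda p:np.array(p,float)
F=np.array([[130,165,20],[130,-85,20],[-140,-85,20],[-140,165,20]])/1000
topc=c0([(150,135),(490,185),(437,553),(88,499)])/3.75+[240,130]-.5
scc=c0([(565,382),(247,565),(37,267),(333,120)])/3.747+[255,170]-.5
def W(q,P): 
    c,s=np.cos(q[2]),np.sin(q[2]); P=np.atleast_2d(P); return np.c_[q[0]+c*P[:,0]-s*P[:,1],q[1]+s*P[:,0]+c*P[:,1],P[:,2]]
tp,sp=camera_params('top'),camera_params('scene')
def res(q,w=(1,1)): return np.r_[w[0]*(proj('top',W(q,F),tp)-topc).ravel(),w[1]*(proj('scene',W(q,F),sp)-scc).ravel()]
E
python3 - <<'E'
from fit import *
for w in [(1,1),(1,0),(0,1)]:
    r=least_squares(res,[.548,-.087,-.17],args=(w,)); print(w,np.round(r.x,4),np.degrees(r.x[2]),np.round(r.fun,1))
q=least_squares(res,[.548,-.087,-.17]).x
print('stud',W(q,[.03,.125,.02]),'pipe',W(q,[-.05,.125,.02]),'gauge',W(q,[.11,.125,.02]))
def inv(P):
    d=np.array(P)-[q[0],q[1]] ; c,s=np.cos(q[2]),np.sin(q[2]); return np.array([c*d[0]+s*d[1],-s*d[0]+c*d[1]])*1000
for uv in [(436,274),(405,481),(250,460)]:
    u=np.array(uv)/3.75+[240,130]-.5; print('panel c',inv(ray('top',u,.036,tp)[:2]))
for uv in [(110,278),(243,212),(228,440)]:
    u=np.array(uv)/3.747+[255,170]-.5; print('panel s',inv(ray('scene',u,.036,sp)[:2]))
for uv in [(135,262),(220,250)]:
    u=np.array(uv)/3.75+[240,130]-.5; print('wing',inv(ray('top',u,.095,tp)[:2]))
s=sense(); Rt=R.from_euler('xyz',s['eef_rot']).as_matrix(); print(np.round(Rt,3))
p=camera_params('wrist'); Rm=cv2.Rodrigues(p['rvec'])[0]; cw=-Rm.T@p['tvec']
print('cam in tool',Rt.T@(cw-s['ee_pos']), 'cam fwd', Rt.T@Rm[2])
E
```

```text
(1, 1) [ 0.5485 -0.0871 -0.1799] -10.305214582739145 [ 0.  -0.9  0.8 -0.3  0.1  0.6 -0.5  0.1  0.9 -0.3  0.5  0.8 -1.3 -0.8
 -0.2 -1. ]
(1, 0) [ 0.5484 -0.0868 -0.1752] -10.036186077126093 [-0.3 -0.6  0.5 -0.5  0.2  0.5 -0.4  0.5  0.  -0.   0.   0.  -0.  -0.
 -0.  -0. ]
(0, 1) [ 0.5486 -0.0875 -0.1846] -10.576185040478984 [ 0.  -0.   0.  -0.  -0.   0.  -0.  -0.   0.9  0.1  0.1  0.9 -1.2 -0.9
  0.1 -0.8]
stud [[0.60033896 0.03048976 0.02      ]] pipe [[0.52162946 0.0448011  0.02      ]] gauge [[0.67904846 0.01617842 0.02      ]]
panel c [ 55.01280171 -53.92017765]
panel c [-93.64711087 -54.38440009]
panel c [-96.03786306  54.65325757]
panel s [-91.2527627  -51.44246874]
panel s [-90.5378543   54.32252972]
panel s [ 55.86111887 -52.51575945]
wing [ 19.05656185 150.84737333]
wing [36.25591743 95.04311798]
[[-0.     0.38   0.925]
 [ 0.     0.925 -0.38 ]
 [-1.    -0.    -0.   ]]
cam in tool [ 0.02994937  0.00015134 -0.06831959] cam fwd [ 9.61997955e-01 -9.16075952e-04  2.73055113e-01]
```

Call:
servo_tool --deltas '[{"travel": [0,-4.95,6.4],"delta_rot": [-12,0,0],"jaw": 1},{"travel": [0,-4.95,6.4],"delta_rot": [-12,0,0],"jaw": 1},{"travel": [0,-4.95,6.4],"delta_rot": [-12,0,0],"jaw": 1},{"travel": [0,-4.95,6.4],"delta_rot": [-12,0,0],"jaw": 1},{"travel": [0,-4.95,6.4],"delta_rot": [-12,0,0],"jaw": 1},{"travel": [0,-4.95,6.4],"delta_rot": [-12,0,0],"jaw": 1},{"travel": [0,-4.95,6.4],"delta_rot": [-12,0,0],"jaw": 1},{"travel": [0,-4.95,6.4],"delta_rot": [-12,0,0],"jaw": 1},{"travel": [0,-4.95,6.4],"delta_rot": [-12,0,0],"jaw": 1},{"travel": [0,-4.95,6.4],"delta_rot": [-12,0,0],"jaw": 1}]'

```text
clock: 2.05
ee_pos: [0.4497, 0.2495, 0.4049]
eef_rot: [0.794, 1.57, 0.611]
force: [-0.1, 0.7, -0.1]
finger_gap: -0.0
```

```bash
cat >> h.py <<'E'
Q=np.array([.5485,-.0870,np.radians(-10.2)])
def fw(x,y,z): # fixture mm -> world
    c,s=np.cos(Q[2]),np.sin(Q[2]); return np.array([Q[0]+(c*x-s*y)/1e3,Q[1]+(s*x+c*y)/1e3,z/1e3])
def st():
    s=sense(); Rt=R.from_euler('xyz',s['eef_rot']).as_matrix()
    d=s['ee_pos']-fw(0,0,0); c,sn=np.cos(Q[2]),np.sin(Q[2])
    fx=np.array([c*d[0]+sn*d[1],-sn*d[0]+c*d[1],d[2]])*1e3
    phi=np.degrees(np.arctan2(Rt[1,1],Rt[0,1]))
    print('t',round(s['clock'],2),'fix mm',np.round(fx,1),'phi',round(phi,2),'phif',round(phi-np.degrees(Q[2]),2),'tilt',np.round(Rt[:,0],3),'j',np.round(s['joint_positions'],2),'F',np.round(s['force'],2),'M',np.round(s['moment'],3),'e6',round(s['effort'][5],4),'gap',round(s['finger_gap']*1e3,1))
    return s,Rt
def to(x,y,z,phif=None):
    s,Rt=st(); d=Rt.T@(fw(x,y,z)-s['ee_pos'])/.05
    print('travel',np.round(d,3)); 
    if phif is not None:
        phi=np.degrees(np.arctan2(Rt[1,1],Rt[0,1])-Q[2]); print('rot x',round(phi-phif,2))
E
python3 -c "
from h import *
to(-125,0,300,90)"
```

```text
t 2.05 fix mm [-156.9  313.7  404.9] phi 79.49 phif 89.69 tilt [ 0.  0. -1.] j [ 0.45  0.29  1.9   0.    0.95 -0.94] F [-0.07  0.73 -0.11] M [-0.056 -0.048  0.02 ] e6 -0.7286 gap -0.0
travel [ 2.096 -6.27   0.671]
rot x -0.31
```

Call:
servo_tool --deltas '[{"travel": [0,-6.27,0.67],"delta_rot": [-0.3,0,0],"jaw": 1},{"travel": [0,-6.27,0.67],"delta_rot": [-0.3,0,0],"jaw": 1},{"travel": [0,-6.27,0.67],"delta_rot": [-0.3,0,0],"jaw": 1},{"travel": [0,-6.27,0.67],"delta_rot": [-0.3,0,0],"jaw": 1},{"travel": [0,-6.27,0.67],"delta_rot": [-0.3,0,0],"jaw": 1},{"travel": [0,-6.27,0.67],"delta_rot": [-0.3,0,0],"jaw": 1},{"travel": [2.1,-6.27,0.67],"delta_rot": [-0.3,0,0],"jaw": 1},{"travel": [2.1,-6.27,0.67],"delta_rot": [-0.3,0,0],"jaw": 1},{"travel": [2.1,-6.27,0.67],"delta_rot": [-0.3,0,0],"jaw": 1},{"travel": [2.1,-6.27,0.67],"delta_rot": [-0.3,0,0],"jaw": 1}]'

```text
clock: 3.05
ee_pos: [0.4256, -0.0628, 0.2994]
eef_rot: [3.056, 1.568, 2.882]
force: [0.4, 1.2, -0.2]
finger_gap: 0.0003
```

```bash
python3 -c "
from h import *
to(-125,0,200,90)
save('wrist','w1')
for n in ['panel','stop','nut_blade','stud','pipe']:
    print(n,[(np.round(d['at'],4).tolist(),round(d['p'],2)) for d in tip_of(n,'wrist')][:3])
print(fw(30,125,20),fw(-50,125,20),fw(-18,0,20),fw(105,0,20))
"
```

```text
t 3.05 fix mm [-125.3    2.1  299.4] phi 80.01 phif 90.21 tilt [-0.003  0.001 -1.   ] j [-0.22  0.34  2.19  0.    0.62 -1.61] F [ 0.36  1.23 -0.23] M [-0.015 -0.02  -0.015] e6 -0.1218 gap 0.3
travel [ 1.988 -0.042  0.012]
rot x 0.21
panel [([0.2657, -0.2266, -0.0019], 0.79)]
stop []
nut_blade []
stud [([0.5982, 0.0306, 0.0205], 0.55)]
pipe [([0.5211, 0.0483, 0.0216], 0.94)]
[0.60016146 0.03071191 0.02      ] [0.52142581 0.04487869 0.02      ] [ 0.53078448 -0.08381247  0.02      ] [ 0.65184054 -0.1055939   0.02      ]
```

View pics/w1.png

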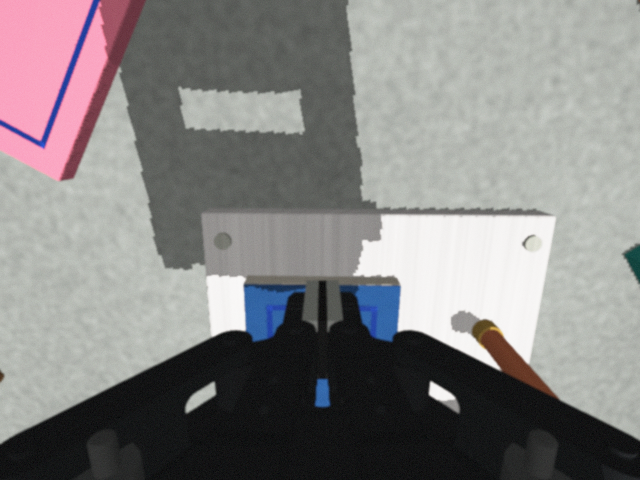

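```bash
python3 -c "
from h import *
for P in [fw(-125,0,127),fw(-93,0,36),fw(-93,55,36),fw(-93,-55,36),fw(-93,55,20),fw(-140,-85,20),fw(-140,165,20),fw(-140,0,20),fw(-125,0,20)]: print(np.round(proj('wrist',P),1))
"
```

```text
[[318.5 294.7]]
[[319.8 280.5]]
[[398.8 280.9]]
[[240.9 280.2]]
[[394.4 272.3]]
[[199.3 209. ]]
[[554.8 210.6]]
[[320.2 209.6]]
[[320.1 230.2]]
```

Wrist view: the panel's near top edge is at row 284, columns 245–399, and the pose fit predicts row 280.5, columns 241–399. They agree within about 2 mm, so I'll descend behind the near end.

Call:
servo_tool --deltas '[{"travel": [1.0,-0.04,0],"delta_rot": [0,0,0],"jaw": 1},{"travel": [1.6,-0.04,0],"delta_rot": [0,0,0],"jaw": 1},{"travel": [1.99,-0.04,0],"delta_rot": [0,0,0],"jaw": 1},{"travel": [1.99,-0.04,0],"delta_rot": [0,0,0],"jaw": 1},{"travel": [1.99,-0.04,0],"delta_rot": [0,0,0],"jaw": 1}]'

```text
clock: 3.85
ee_pos: [0.4256, -0.0656, 0.2009]
eef_rot: [-0.06, 1.571, -0.235]
force: [0.3, 0.3, 0.2]
finger_gap: -0.0001
```

```bash
python3 -c "
from h import *
to(-105,0,200,90)
to(-56,0,200,90)
"
```

```text
t 3.85 fix mm [-124.7   -0.7  200.9] phi 79.98 phif 90.18 tilt [ 0. -0. -1.] j [-0.22  0.54  2.25 -0.    0.35 -1.62] F [0.25 0.29 0.18] M [-0.031 -0.051 -0.024] e6 0.0039 gap -0.1
travel [0.018 0.013 0.395]
rot x 0.18
t 3.85 fix mm [-124.7   -0.7  200.9] phi 79.98 phif 90.18 tilt [ 0. -0. -1.] j [-0.22  0.54  2.25 -0.    0.35 -1.62] F [0.25 0.29 0.18] M [-0.031 -0.051 -0.024] e6 0.0039 gap -0.1
travel [0.019 0.01  1.375]
rot x 0.18
```

Call:
servo_tool --deltas '[{"travel": [0.01,0,0.2],"delta_rot": [0,0,0],"jaw": 1},{"travel": [0.01,0,0.35],"delta_rot": [0,0,0],"jaw": 1},{"travel": [0.01,0,0.42],"delta_rot": [0,0,0],"jaw": 1},{"travel": [0.01,0,0.49],"delta_rot": [0,0,0],"jaw": 1},{"travel": [0.01,0,0.57],"delta_rot": [0,0,0],"jaw": 1},{"travel": [0.01,0,0.65],"delta_rot": [0,0,0],"jaw": 1},{"travel": [0.01,0,0.75],"delta_rot": [0,0,0],"jaw": 1},{"travel": [0.01,0,0.85],"delta_rot": [0,0,0],"jaw": 1},{"travel": [0.01,0,0.95],"delta_rot": [0,0,0],"jaw": 1},{"travel": [0.01,0,1.05],"delta_rot": [0,0,0],"jaw": 1}]'

```text
clock: 4.85
ee_pos: [0.4774, -0.0749, 0.1997]
eef_rot: [-3.096, 1.571, 3.012]
force: [-2.6, -0.2, 2.3]
finger_gap: -0.0002
```

```bash
python3 -c "
from h import *
to(-56,0,200,90)
"
```

```text
t 4.85 fix mm [-72.1  -0.7 199.7] phi 79.96 phif 90.16 tilt [-0.  0. -1.] j [-0.22  0.58  2.13 -0.    0.43 -1.61] F [-2.59 -0.19  2.33] M [ 0.098  0.549 -0.011] e6 -0.0174 gap -0.2
travel [-0.007  0.013  0.322]
rot x 0.16
```

Call:
servo_tool --deltas '[{"travel": [0,0,0.07],"delta_rot": [0,0,0],"jaw": 1},{"travel": [0,0,0.13],"delta_rot": [0,0,0],"jaw": 1},{"travel": [0,0,0.18],"delta_rot": [0,0,0],"jaw": 1},{"travel": [0,0,0.21],"delta_rot": [0,0,0],"jaw": 1},{"travel": [0,0,0.23],"delta_rot": [0,0,0],"jaw": 1}]'

```text
clock: 5.35
ee_pos: [0.4884, -0.0769, 0.1997]
eef_rot: [-0.163, 1.571, -0.338]
force: [-2.0, -0.2, 0.9]
finger_gap: 0.0003
```

```bash
python3 -c "
from h import *
st();save('scene','s2')
im=cv2.imread('pics/s2.png')[170:330,255:425]; cv2.imwrite('pics/s2c.png',cv2.resize(im,(637,600),interpolation=cv2.INTER_CUBIC))
"
```

```text
t 5.35 fix mm [-60.9  -0.7 199.7] phi 79.96 phif 90.16 tilt [ 0. -0. -1.] j [-0.22  0.59  2.11 -0.    0.44 -1.61] F [-1.99 -0.16  0.86] M [0.021 0.416 0.016] e6 -0.0041 gap 0.3
```

View pics/s2c.png

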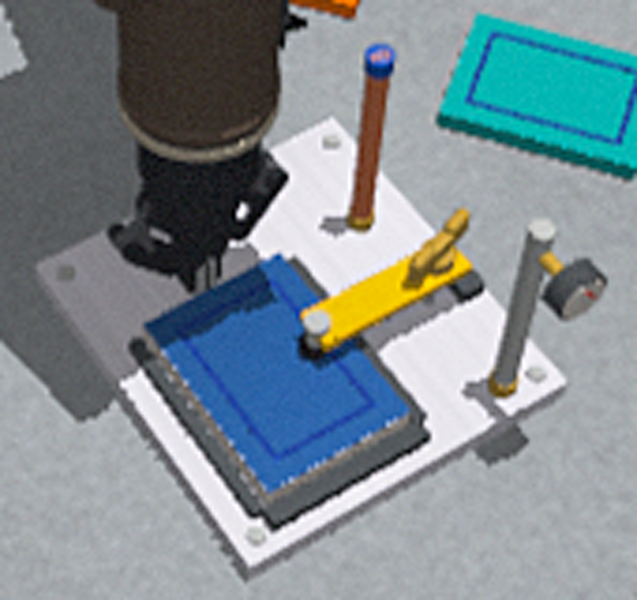

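The scene crop shows the panel almost home, with a thin gap left before the stop at crop (420,420). I'll go on in 1 mm steps.

Call:
servo_tool --deltas '[{"travel": [0,0,0.02],"delta_rot": [0,0,0],"jaw": 1},{"travel": [0,0,0.04],"delta_rot": [0,0,0],"jaw": 1},{"travel": [0,0,0.06],"delta_rot": [0,0,0],"jaw": 1}]'

```text
clock: 5.7
ee_pos: [0.4913, -0.0774, 0.1997]
eef_rot: [-0.223, 1.571, -0.398]
force: [-1.8, 0.2, -1.1]
finger_gap: -0.0001
```

Call:
servo_tool --deltas '[{"travel": [0,0,0.02],"delta_rot": [0,0,0],"jaw": 1},{"travel": [0,0,0.03],"delta_rot": [0,0,0],"jaw": 1}]'

```text
clock: 5.9
ee_pos: [0.4923, -0.0775, 0.1996]
eef_rot: [3.109, 1.569, 2.934]
force: [-6.8, 0.9, 5.7]
finger_gap: -0.0003
```

Call:
servo_tool --deltas '[{"travel": [0,0,0.008],"delta_rot": [0,0,0],"jaw": 1},{"travel": [0,0,0.008],"delta_rot": [0,0,0],"jaw": 1}]'

```text
clock: 6.1
ee_pos: [0.4924, -0.0775, 0.1996]
eef_rot: [3.116, 1.569, 2.941]
force: [-7.2, 1.0, 5.8]
finger_gap: 0.0
```

```bash
python3 -c "
from h import *
st();save('scene','s3');save('top','t3')
im=cv2.imread('pics/s3.png')[170:330,255:425]; a=cv2.resize(im,(400,376),interpolation=cv2.INTER_CUBIC)
im=cv2.imread('pics/t3.png')[165:285,260:380]; b=cv2.resize(im,(376,376),interpolation=cv2.INTER_CUBIC)
cv2.imwrite('pics/st3.png',np.hstack([a,b]))
"
```

```text
t 6.1 fix mm [-56.9  -0.6 199.6] phi 79.97 phif 90.17 tilt [-0.002  0.    -1.   ] j [-0.22  0.59  2.1  -0.    0.45 -1.61] F [-7.23  1.04  5.78] M [0.156 1.183 0.037] e6 -0.0053 gap 0.0
```

View pics/st3.png

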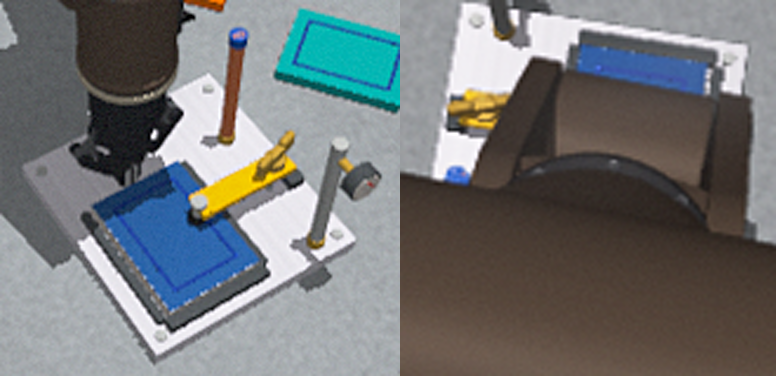

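Call:
servo_tool --deltas '[{"travel": [0,0,0.02],"delta_rot": [0,0,0],"jaw": 1},{"travel": [0,0,0.02],"delta_rot": [0,0,0],"jaw": 1}]'

```text
clock: 6.4
ee_pos: [0.4927, -0.0776, 0.1995]
eef_rot: [3.109, 1.567, 2.934]
force: [-10.8, 0.5, 8.4]
finger_gap: -0.0
```

```bash
python3 -c "
from h import *
st();to(-75,0,200,90)"
```

```text
t 6.4 fix mm [-56.6  -0.6 199.5] phi 79.97 phif 90.17 tilt [-0.004  0.001 -1.   ] j [-0.22  0.59  2.1  -0.    0.45 -1.61] F [-10.75   0.54   8.43] M [ 0.196  1.732 -0.003] e6 -0.0066 gap -0.0
t 6.4 fix mm [-56.6  -0.6 199.5] phi 79.97 phif 90.17 tilt [-0.004  0.001 -1.   ] j [-0.22  0.59  2.1  -0.    0.45 -1.61] F [-10.75   0.54   8.43] M [ 0.196  1.732 -0.003] e6 -0.0066 gap -0.0
travel [-0.008  0.013 -0.369]
rot x 0.17
```

The panel is blocked at the stop: 1 mm commanded moved it 0.3 mm and the force rose to 11 N. I'll back off and lift.

Call:
servo_tool --deltas '[{"travel": [0,0,-0.1],"delta_rot": [0,0,0],"jaw": 1},{"travel": [0,0,-0.3],"delta_rot": [0,0,0],"jaw": 1},{"travel": [0,0,-0.5],"delta_rot": [0,0,0],"jaw": 1},{"travel": [-1,0,-0.6],"delta_rot": [0,0,0],"jaw": 1},{"travel": [-2,0,-0.6],"delta_rot": [0,0,0],"jaw": 1},{"travel": [-3,0,-0.6],"delta_rot": [0,0,0],"jaw": 0.5},{"travel": [-4,0,-0.6],"delta_rot": [0,0,0],"jaw": -0.5},{"travel": [-4.2,0,-0.6],"delta_rot": [0,0,0],"jaw": -0.7},{"travel": [-4.2,0,-0.6],"delta_rot": [0,0,0],"jaw": -0.7}]'

```text
clock: 7.3
ee_pos: [0.4645, -0.0726, 0.4115]
eef_rot: [-0.041, 1.567, -0.216]
force: [-0.0, -0.7, -0.7]
finger_gap: 0.058
```

```bash
python3 -c "
from h import *
st()
save('wrist','w4');save('scene','s4')
for n in ['panel','nut','nut_blade','stud','pipe','gauge','clamp']:
  for c in ['wrist','scene']:
    print(n,c,[(np.round(d['at'],4).tolist(),round(d['p'],2)) for d in tip_of(n,c)][:3])
print(fw(30,0,20),fw(30,125,20),fw(-50,125,20),fw(105,125,20))
im=cv2.imread('pics/s4.png')[170:330,255:425]; cv2.imwrite('pics/s4c.png',cv2.resize(im,(637,600),interpolation=cv2.INTER_CUBIC))
"
```

```text
t 7.3 fix mm [-85.2  -0.7 411.5] phi 79.96 phif 90.16 tilt [ 0.004 -0.001 -1.   ] j [-0.22  0.22  1.99  0.    0.93 -1.62] F [-0.04 -0.7  -0.73] M [-0.012  0.029 -0.019] e6 -0.0 gap 58.0
panel wrist [([0.579, -0.0875, 0.0212], 0.77), ([0.2626, -0.2228, 0.0002], 0.7), ([0.532, 0.244, -0.0009], 0.62)]
panel scene [([0.5246, 0.2423, -0.0024], 0.93), ([0.2862, 0.2388, -0.0007], 0.86), ([0.2632, -0.2329, -0.0045], 0.77)]
nut wrist [([0.6004, 0.0314, 0.065], 0.67), ([0.5221, 0.0497, 0.0222], 0.55)]
nut scene [([0.4539, -0.5764, -0.0006], 0.72), ([0.5976, 0.0354, 0.0614], 0.53), ([0.6765, 0.0163, 0.0181], 0.37)]
nut_blade wrist [([0.5978, 0.0342, 0.082], 0.8)]
nut_blade scene [([0.5999, 0.0295, 0.0883], 0.47)]
stud wrist [([0.5963, 0.028, 0.0192], 0.92)]
stud scene []
pipe wrist [([0.5221, 0.047, 0.0207], 0.56)]
pipe scene [([0.5217, 0.046, 0.0182], 0.77), ([0.5971, 0.4335, -0.0012], 0.36)]
gauge wrist []
gauge scene []
clamp wrist [([0.605, 0.0322, 0.0536], 0.71)]
clamp scene [([0.6039, 0.0353, 0.0524], 0.71), ([0.6758, 0.0173, 0.017], 0.5), ([0.6935, -0.3587, -0.0009], 0.19)]
[ 0.57802587 -0.09231254  0.02      ] [0.60016146 0.03071191 0.02      ] [0.52142581 0.04487869 0.02      ] [0.67397613 0.01743055 0.02      ]
```

View pics/s4c.png

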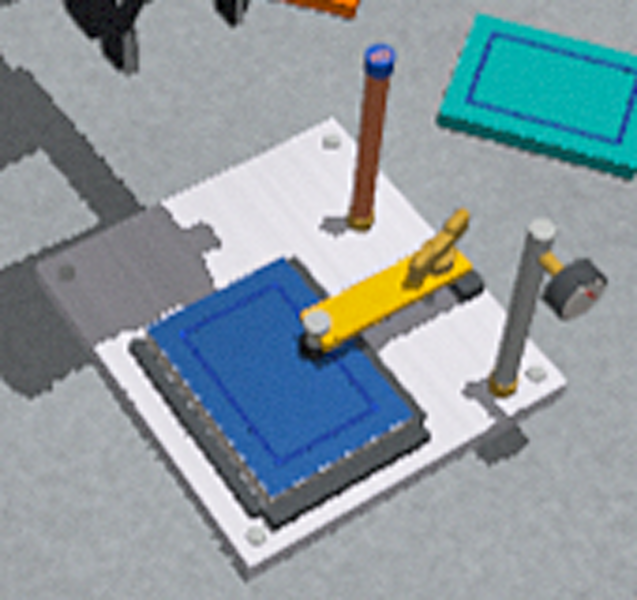

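View pics/w4.png

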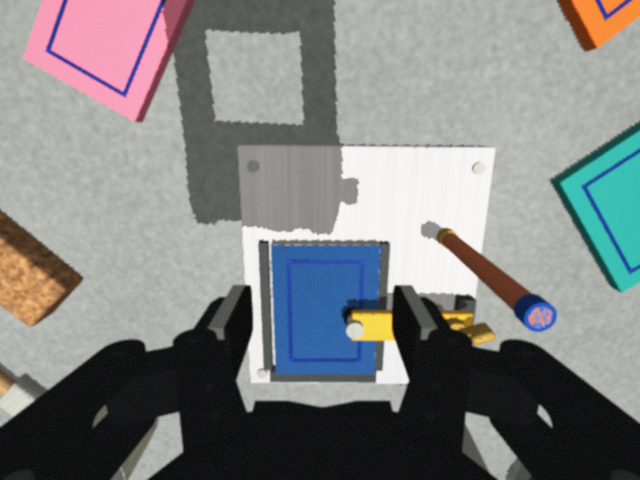

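Wrist view: the panel's far edge sits on the dark stop (row about 375), so it is home. The nut is at (480,330) and the pipe cap at (538,313). I'll move above the nut with the jaws across the blade.

Call:
servo_tool --deltas '[{"travel": [0,2.51,2.3],"delta_rot": [73,0,0],"jaw": -0.7},{"travel": [0,2.51,2.3],"delta_rot": [73,0,0],"jaw": -0.7},{"travel": [0,2.51,2.3],"delta_rot": [73,0,0],"jaw": -0.7},{"travel": [0,2.51,2.3],"delta_rot": [73,0,0],"jaw": -0.7},{"travel": [0,2.51,2.3],"delta_rot": [73,0,0],"jaw": -0.7},{"travel": [0,2.51,2.3],"delta_rot": [73,0,0],"jaw": -0.7},{"travel": [0,2.51,2.3],"delta_rot": [73,0,0],"jaw": -0.7},{"travel": [0,2.51,2.3],"delta_rot": [73,0,0],"jaw": -0.7},{"travel": [0,2.51,2.3],"delta_rot": [73,0,0],"jaw": -0.7},{"travel": [0,2.51,2.3],"delta_rot": [73,0,0],"jaw": -0.7}]'

```text
clock: 9.1
ee_pos: [0.5997, 0.031, 0.4097]
eef_rot: [-1.751, 1.571, 3.081]
force: [0.1, 0.4, 0.1]
finger_gap: 0.0727
```

```bash
python3 -c "
from h import *
to(30,125,300,17)
save('wrist','w5')
for n in ['nut','nut_blade','stud','pipe','gauge']:
  for c in ['wrist']:
    print(n,c,[(np.round(d['at'],4).tolist(),round(d['p'],2)) for d in tip_of(n,c)][:3])
for P in [fw(30,125,85),fw(-50,125,190),fw(110,125,190),fw(30,125,95)]+[fw(30+r*np.cos(np.radians(107)),125+r*np.sin(np.radians(107)),95) for r in (-30,30)]: print(np.round(proj('wrist',P),1))
"
```

```text
t 9.1 fix mm [ 29.5 125.2 409.7] phi 6.88 phif 17.08 tilt [-0.  0. -1.] j [ 0.    0.41  1.71  0.    1.03 -0.12] F [0.06 0.4  0.05] M [-0.046 -0.009 -0.014] e6 3.0014 gap 72.7
travel [2.193 0.009 0.006]
rot x 0.08
nut wrist [([0.598, 0.0288, 0.0616], 0.63)]
nut_blade wrist [([0.6004, 0.0347, 0.0829], 0.87), ([0.599, 0.032, 0.0636], 0.38)]
stud wrist [([0.5941, 0.0284, 0.0198], 0.6)]
pipe wrist [([0.5214, 0.0467, 0.0217], 0.79)]
gauge wrist [([0.6792, 0.0159, 0.0185], 0.61)]
[[321.6 218.8]]
[[178.9 220.4]]
[[455.2 301.2]]
[[321.6 221.7]]
[[321.5 256.9]]
[[321.8 184.4]]
```

View pics/w5.png

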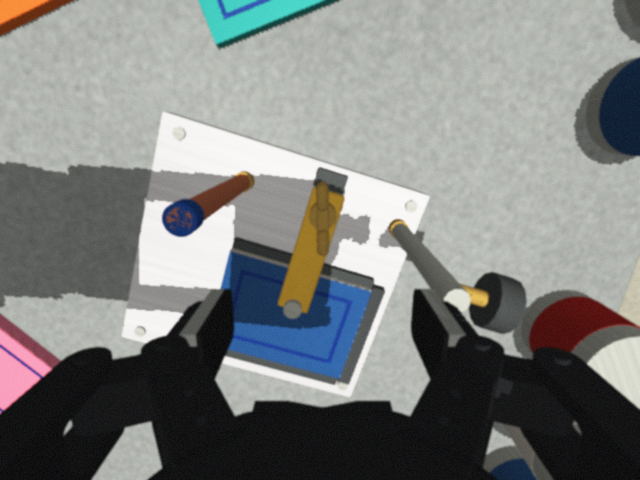

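```bash
python3 -c "
import cv2
im=cv2.imread('pics/w5.png')[165:275,270:380]; cv2.imwrite('pics/w5c.png',cv2.resize(im,(600,600),interpolation=cv2.INTER_CUBIC))
"
```

View pics/w5c.png

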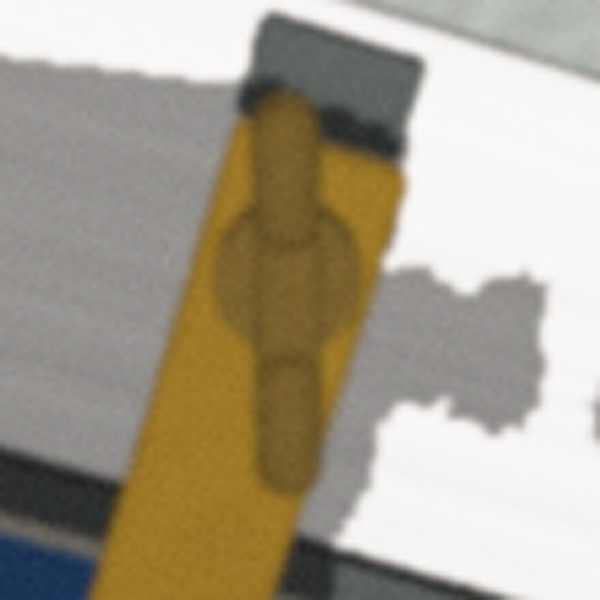

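Close crop: the blade is vertical at column 322.8 (predicted 321.6), with its centre at row 219 (predicted 220.6). That puts it within about 1 mm, and the jaws are square to it. Descending.

Call:
servo_tool --deltas '[{"travel": [1,0.02,-0.015],"delta_rot": [0,0,0],"jaw": -0.7},{"travel": [2,0.02,-0.015],"delta_rot": [0,0,0],"jaw": -0.7},{"travel": [2.5,0.02,-0.015],"delta_rot": [0,0,0],"jaw": -0.7},{"travel": [2.9,0.02,-0.015],"delta_rot": [0,0,0],"jaw": -0.7},{"travel": [3.12,0.02,-0.015],"delta_rot": [0,0,0],"jaw": -0.7},{"travel": [3.12,0.02,-0.015],"delta_rot": [0,0,0],"jaw": -0.7},{"travel": [3.12,0.02,-0.015],"delta_rot": [0,0,0],"jaw": -0.7}]'

```text
clock: 10.1
ee_pos: [0.601, 0.0318, 0.2544]
eef_rot: [1.454, 1.57, 0.006]
force: [0.1, 1.0, 0.5]
finger_gap: 0.0725
```

```bash
python3 -c "
from h import *
to(30,125,253,17)
save('wrist','w6');save('scene','s6')
im=cv2.imread('pics/s6.png')[170:330,255:425]; a=cv2.resize(im,(400,376),interpolation=cv2.INTER_CUBIC)
b=cv2.resize(cv2.imread('pics/w6.png'),(400,300)); b=cv2.copyMakeBorder(b,0,76,0,0,0)
cv2.imwrite('pics/sw6.png',np.hstack([a,b]))
"
```

```text
t 10.1 fix mm [ 30.6 126.2 254.4] phi 6.98 phif 17.18 tilt [ 0.001  0.    -1.   ] j [ 0.    0.6   1.83  0.    0.71 -0.12] F [0.08 0.99 0.48] M [ 0.022 -0.067 -0.032] e6 -0.0164 gap 72.5
travel [ 0.028 -0.018  0.019]
rot x 0.18
```

View pics/sw6.png

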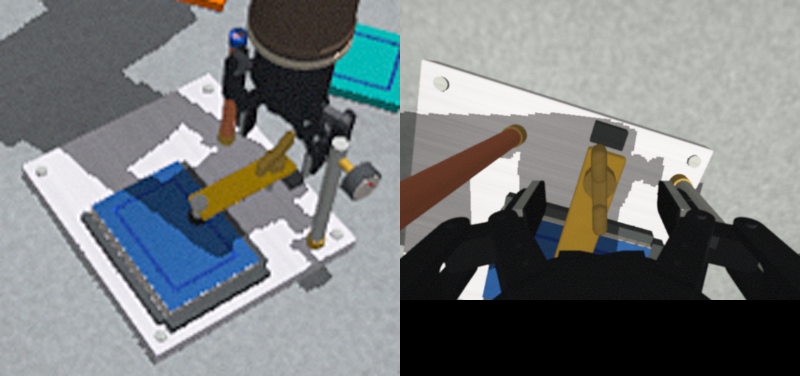

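Call:
servo_tool --deltas '[{"travel": [0.02,0,0],"delta_rot": [0,0,0],"jaw": 1},{"travel": [0.02,0,0],"delta_rot": [0,0,0],"jaw": 1},{"travel": [0.02,0,0],"delta_rot": [0,0,0],"jaw": 1},{"travel": [0.02,0,0],"delta_rot": [0,0,0],"jaw": 1},{"travel": [0.02,0,0],"delta_rot": [0,0,0],"jaw": 1},{"travel": [0.02,0,0],"delta_rot": [0,0,0],"jaw": 1},{"travel": [0.02,0,0],"delta_rot": [0,0,0],"jaw": 1},{"travel": [0.02,0,0],"delta_rot": [0,0,0],"jaw": 1}]'

```text
clock: 11.0
ee_pos: [0.6001, 0.0317, 0.253]
eef_rot: [-1.598, 1.57, -3.047]
force: [-5.7, -1.6, 9.5]
finger_gap: 0.0078
```

```bash
python3 -c "
from h import *
st()
save('wrist','w7')
"
```

```text
t 11.0 fix mm [ 29.8 126.  253. ] phi 6.97 phif 17.17 tilt [-0.001 -0.    -1.   ] j [ 0.    0.6   1.84 -0.    0.71 -0.12] F [-5.73 -1.59  9.55] M [-0.161  0.894  0.048] e6 0.0305 gap 7.8
```

View pics/w7.png

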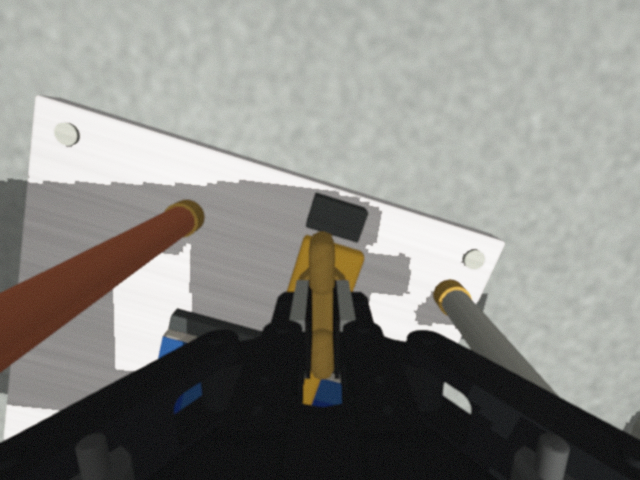

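Call:
servo_tool --deltas '[{"travel": [-0.008,-0.008,0],"delta_rot": [3,0,0],"jaw": 1},{"travel": [-0.005,-0.008,0],"delta_rot": [6,0,0],"jaw": 1},{"travel": [-0.002,-0.008,0],"delta_rot": [9,0,0],"jaw": 1}]'

```text
clock: 11.35
ee_pos: [0.6, 0.0317, 0.2528]
eef_rot: [-1.435, 1.57, -3.043]
force: [-1.7, -0.0, 1.4]
finger_gap: 0.0079
```

```bash
python3 -c "
from h import *
st()"
```

```text
t 11.35 fix mm [ 29.6 126.  252.8] phi -2.15 phif 8.05 tilt [-0.001 -0.    -1.   ] j [ 0.    0.6   1.84 -0.    0.71  0.04] F [-1.74 -0.01  1.45] M [-0.047  0.152  0.093] e6 -1.6301 gap 7.9
```

Call:
servo_tool --deltas '[{"travel": [0.003,0,0],"delta_rot": [3,0,0],"jaw": 1},{"travel": [0.006,0,0],"delta_rot": [6,0,0],"jaw": 1}]'

```text
clock: 11.55
ee_pos: [0.6, 0.0317, 0.2525]
eef_rot: [-1.321, 1.57, -3.034]
force: [-2.5, -0.2, 1.4]
finger_gap: 0.0083
```

```bash
python3 -c "
from h import *
st()"
```

```text
t 11.55 fix mm [ 29.6 125.9 252.5] phi -8.15 phif 2.05 tilt [-0.001 -0.    -1.   ] j [ 0.    0.6   1.84 -0.    0.71  0.14] F [-2.46 -0.19  1.44] M [-0.092  0.284  0.092] e6 -1.6218 gap 8.3
```

Call:
servo_tool --deltas '[{"travel": [0.003,0,0],"delta_rot": [3,0,0],"jaw": 1},{"travel": [0.005,0,0],"delta_rot": [6,0,0],"jaw": 1},{"travel": [0.008,0,0],"delta_rot": [9,0,0],"jaw": 1}]'

```text
clock: 11.85
ee_pos: [0.6, 0.0317, 0.2521]
eef_rot: [-1.105, 1.57, -2.976]
force: [-2.3, 0.4, 1.5]
finger_gap: 0.0081
```

```bash
python3 -c "
from h import *
st()"
```

```text
t 11.85 fix mm [ 29.6 125.9 252.1] phi -17.15 phif -6.95 tilt [-0.001 -0.    -1.   ] j [ 0.    0.6   1.84 -0.    0.71  0.3 ] F [-2.28  0.37  1.52] M [-0.103  0.219  0.085] e6 -1.6216 gap 8.1
```

Call:
servo_tool --deltas '[{"travel": [0.003,0,0],"delta_rot": [3,0,0],"jaw": 1},{"travel": [0.005,0,0],"delta_rot": [6,0,0],"jaw": 1},{"travel": [0.008,0,0],"delta_rot": [9,0,0],"jaw": 1}]'

```text
clock: 12.15
ee_pos: [0.6, 0.0317, 0.2517]
eef_rot: [-0.873, 1.57, -2.9]
force: [-2.1, -0.6, 1.4]
finger_gap: 0.0083
```

```bash
python3 -c "
from h import *
st()"
```

```text
t 12.15 fix mm [ 29.7 125.9 251.7] phi -26.15 phif -15.95 tilt [-0.001 -0.    -1.   ] j [ 0.    0.6   1.84 -0.    0.7   0.46] F [-2.08 -0.58  1.38] M [-0.144  0.195  0.113] e6 -1.6221 gap 8.3
```

Call:
servo_tool --deltas '[{"travel": [0.003,0,0],"delta_rot": [3,0,0],"jaw": 1},{"travel": [0.005,0,0],"delta_rot": [6,0,0],"jaw": 1},{"travel": [0.008,0,0],"delta_rot": [9,0,0],"jaw": 1}]'

```text
clock: 12.45
ee_pos: [0.6, 0.0317, 0.2513]
eef_rot: [-0.681, 1.57, -2.865]
force: [-2.2, -1.1, 1.9]
finger_gap: 0.0082
```

```bash
python3 -c "
from h import *
st()"
```

```text
t 12.45 fix mm [ 29.7 125.9 251.3] phi -35.15 phif -24.95 tilt [-0. -0. -1.] j [ 0.    0.6   1.84 -0.    0.7   0.62] F [-2.17 -1.07  1.94] M [-0.196  0.24   0.1  ] e6 -1.6216 gap 8.2
```

Call:
servo_tool --deltas '[{"travel": [0.003,0,0],"delta_rot": [3,0,0],"jaw": 1},{"travel": [0.005,0,0],"delta_rot": [6,0,0],"jaw": 1},{"travel": [0.008,0,0],"delta_rot": [9,0,0],"jaw": 1}]'

```text
clock: 12.75
ee_pos: [0.6, 0.0317, 0.2509]
eef_rot: [-0.51, 1.57, -2.851]
force: [-1.5, -0.0, 2.8]
finger_gap: 0.0081
```

```bash
python3 -c "
from h import *
st()"
```

```text
t 12.75 fix mm [ 29.7 125.9 250.9] phi -44.15 phif -33.95 tilt [-0.001 -0.    -1.   ] j [ 0.    0.6   1.84 -0.    0.7   0.77] F [-1.46 -0.01  2.83] M [-0.251  0.248  0.067] e6 -1.6234 gap 8.1
```

Call:
servo_tool --deltas '[{"travel": [0.003,0,0],"delta_rot": [3,0,0],"jaw": 1},{"travel": [0.005,0,0],"delta_rot": [6,0,0],"jaw": 1},{"travel": [0.008,0,0],"delta_rot": [9,0,0],"jaw": 1}]'

```text
clock: 13.05
ee_pos: [0.6, 0.0316, 0.2505]
eef_rot: [-0.373, 1.57, -2.871]
force: [-2.2, -1.1, 2.7]
finger_gap: 0.0079
```

```bash
python3 -c "
from h import *
st(); save('scene','s8'); save('wrist','w8')
im=cv2.imread('pics/s8.png')[170:330,255:425]; a=cv2.resize(im,(400,376),interpolation=cv2.INTER_CUBIC)
b=cv2.resize(cv2.imread('pics/w8.png'),(400,300)); b=cv2.copyMakeBorder(b,0,76,0,0,0)
cv2.imwrite('pics/sw8.png',np.hstack([a,b]))
st()"
```

```text
t 13.05 fix mm [ 29.7 125.9 250.5] phi -53.15 phif -42.95 tilt [-0.001 -0.    -1.   ] j [ 0.    0.6   1.84 -0.    0.7   0.93] F [-2.16 -1.1   2.68] M [-0.246  0.236  0.109] e6 -1.6228 gap 7.9
t 13.15 fix mm [ 29.7 125.9 250.5] phi -53.08 phif -42.88 tilt [-0. -0. -1.] j [ 0.    0.6   1.84 -0.    0.7   0.93] F [-2.81 -1.66  1.63] M [-0.379  0.317 -0.141] e6 1.4877 gap 8.0
```

View pics/sw8.png

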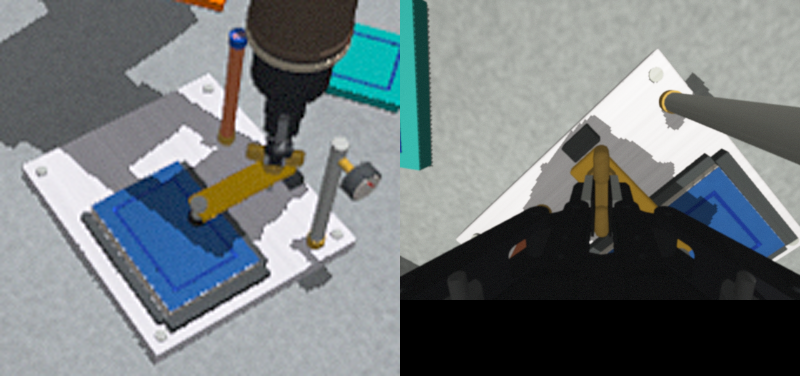

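Arc 1: the nut turned about 60° freely, with Mz around 0.095 N m and no stiffening yet. Now I'll open, raise, turn back and regrip.

Call:
servo_tool --deltas '[{"travel": [0,0,0],"delta_rot": [0,0,0],"jaw": -0.75},{"travel": [0,0,0],"delta_rot": [0,0,0],"jaw": -0.75},{"travel": [0,0,0],"delta_rot": [0,0,0],"jaw": -0.75},{"travel": [0,0,0],"delta_rot": [0,0,0],"jaw": -0.75},{"travel": [0,0,0],"delta_rot": [0,0,0],"jaw": -0.75},{"travel": [-0.2,0,0],"delta_rot": [0,0,0],"jaw": -0.75},{"travel": [-0.4,0,0],"delta_rot": [0,0,0],"jaw": -0.75},{"travel": [-0.4,0,0],"delta_rot": [-8,0,0],"jaw": -0.75},{"travel": [-0.4,0,0],"delta_rot": [-16,0,0],"jaw": -0.75},{"travel": [-0.4,0,0],"delta_rot": [-24,0,0],"jaw": -0.75}]'

```text
clock: 14.15
ee_pos: [0.6004, 0.0317, 0.2717]
eef_rot: [2.072, 1.57, 0.0]
force: [-0.4, 1.0, -0.0]
finger_gap: 0.0746
```

Call:
servo_tool --deltas '[{"travel": [0,0,0],"delta_rot": [-8,0,0],"jaw": -0.75},{"travel": [0,0,0],"delta_rot": [-16,0,0],"jaw": -0.75},{"travel": [0,0,0],"delta_rot": [-24,0,0],"jaw": -0.75},{"travel": [0,0,0],"delta_rot": [-32,0,0],"jaw": -0.75},{"travel": [0,0,0],"delta_rot": [-40,0,0],"jaw": -0.75},{"travel": [0,0,0],"delta_rot": [-48,0,0],"jaw": -0.75},{"travel": [0,0,0],"delta_rot": [-56,0,0],"jaw": -0.75},{"travel": [0,0,0],"delta_rot": [-64,0,0],"jaw": -0.75},{"travel": [0,0,0],"delta_rot": [-66,0,0],"jaw": -0.75},{"travel": [0,0,0],"delta_rot": [-66,0,0],"jaw": -0.75}]'

```text
clock: 15.15
ee_pos: [0.6004, 0.0317, 0.2715]
eef_rot: [0.929, 1.57, 0.004]
force: [-0.0, 0.9, 0.4]
finger_gap: 0.0749
```

```bash
python3 -c "
from h import *
st(); save('wrist','w9')
for P in [fw(29.5,125.5,92)]+[fw(29.5+r*np.cos(np.radians(47.1)),125.5+r*np.sin(np.radians(47.1)),92) for r in (-30,30)]: print(np.round(proj('wrist',P),1))
st()"
```

```text
t 15.15 fix mm [ 30.1 126.  271.5] phi 36.99 phif 47.19 tilt [ 0.001  0.    -1.   ] j [ 0.    0.57  1.83  0.    0.74 -0.64] F [-0.01  0.85  0.38] M [ 0.034  0.018 -0.03 ] e6 -1.5085 gap 74.9
[[319.1 291.7]]
[[251.9 291.7]]
[[386.3 291.7]]
t 15.2 fix mm [ 30.  126.  271.3] phi 36.9 phif 47.1 tilt [ 0.001  0.    -1.   ] j [ 0.    0.57  1.83  0.    0.74 -0.64] F [-0.24  0.03  0.2 ] M [ 0.013 -0.001  0.042] e6 -0.7087 gap 74.5
```

View pics/w9.png

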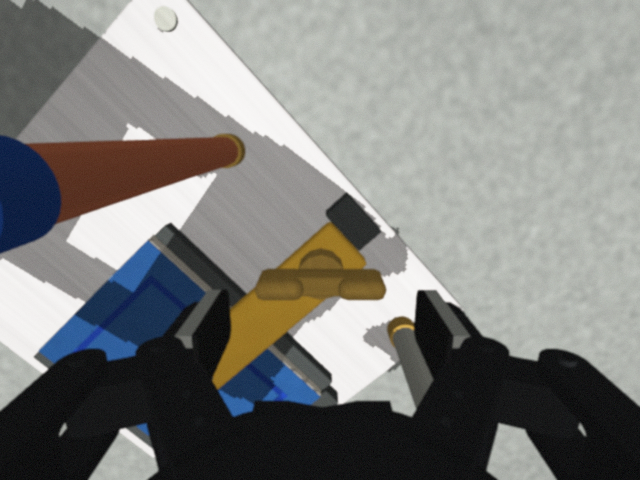

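I turned back a full quarter turn, so the jaws are now along the blade (wings at columns 257–385, centre 321, level in the picture). The task allows gripping over both wing tips, so I'll descend and grip that way for arc 2.

Call:
servo_tool --deltas '[{"travel": [0.3,0,0],"delta_rot": [0,0,0],"jaw": -0.75},{"travel": [0.6,0,0],"delta_rot": [0,0,0],"jaw": -0.75},{"travel": [0.71,0,0],"delta_rot": [0,0,0],"jaw": -0.75},{"travel": [0.71,0,0],"delta_rot": [0,0,0],"jaw": -0.6},{"travel": [0.71,0,0],"delta_rot": [0,0,0],"jaw": -0.5},{"travel": [0.71,0,0],"delta_rot": [0,0,0],"jaw": -0.4},{"travel": [0.71,0,0],"delta_rot": [0,0,0],"jaw": 0},{"travel": [0.71,0,0],"delta_rot": [0,0,0],"jaw": 1},{"travel": [0.71,0,0],"delta_rot": [0,0,0],"jaw": 1}]'

```text
clock: 16.1
ee_pos: [0.5999, 0.0316, 0.2355]
eef_rot: [-1.601, 1.57, -2.526]
force: [-4.4, -3.0, 5.0]
finger_gap: 0.0588
```

```bash
python3 -c "
from h import *
st(); save('wrist','w10')
st()"
```

```text
t 16.1 fix mm [ 29.6 125.8 235.5] phi 36.97 phif 47.17 tilt [-0. -0. -1.] j [ 0.    0.62  1.85 -0.    0.67 -0.64] F [-4.36 -3.    4.96] M [-0.553  0.747  0.039] e6 0.0647 gap 58.8
t 16.15 fix mm [ 29.6 125.8 235.5] phi 36.97 phif 47.17 tilt [-0. -0. -1.] j [ 0.    0.62  1.85 -0.    0.67 -0.64] F [-4.64 -3.53  4.63] M [-0.57  0.74  0.08] e6 0.0649 gap 58.6
```

View pics/w10.png

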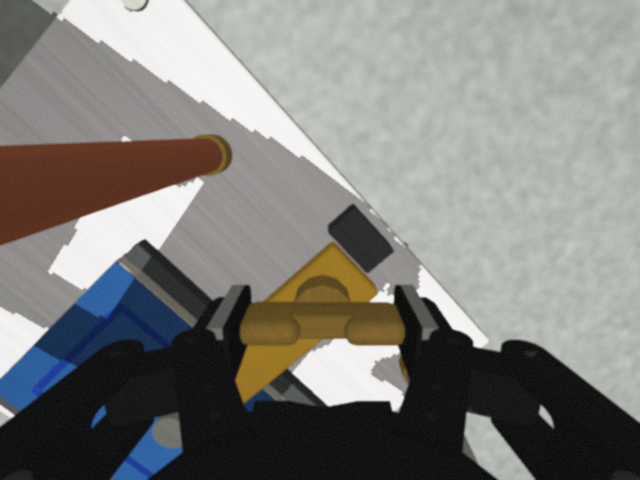

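Call:
servo_tool --deltas '[{"travel": [-0.004,-0.008,0],"delta_rot": [3,0,0],"jaw": 1},{"travel": [-0.001,-0.008,0],"delta_rot": [6,0,0],"jaw": 1},{"travel": [0.002,-0.008,0],"delta_rot": [9,0,0],"jaw": 1}]'

```text
clock: 16.45
ee_pos: [0.5998, 0.0315, 0.2352]
eef_rot: [0.678, 1.571, -0.407]
force: [-2.4, 0.3, 0.1]
finger_gap: 0.0589
```

```bash
python3 -c "
from h import *
st()"
```

```text
t 16.45 fix mm [ 29.5 125.7 235.2] phi 27.85 phif 38.05 tilt [ 0. -0. -1.] j [ 0.    0.62  1.85 -0.    0.67 -0.48] F [-2.36  0.28  0.13] M [-0.175  0.324  0.185] e6 -1.6182 gap 58.9
```

Call:
servo_tool --deltas '[{"travel": [0.003,0,0],"delta_rot": [3,0,0],"jaw": 1},{"travel": [0.005,0,0],"delta_rot": [6,0,0],"jaw": 1},{"travel": [0.008,0,0],"delta_rot": [9,0,0],"jaw": 1}]'

```text
clock: 16.75
ee_pos: [0.5998, 0.0315, 0.2348]
eef_rot: [-0.13, 1.571, -1.372]
force: [-1.6, -0.4, 0.7]
finger_gap: 0.0584
```

```bash
python3 -c "
from h import *
st()"
```

```text
t 16.75 fix mm [ 29.5 125.7 234.8] phi 18.85 phif 29.05 tilt [ 0. -0. -1.] j [ 0.    0.62  1.85 -0.    0.67 -0.33] F [-1.65 -0.39  0.68] M [-0.17   0.372  0.122] e6 -1.588 gap 58.4
```

Call:
servo_tool --deltas '[{"travel": [0.003,0,0],"delta_rot": [3,0,0],"jaw": 1},{"travel": [0.005,0,0],"delta_rot": [6,0,0],"jaw": 1}]'

```text
clock: 16.95
ee_pos: [0.5998, 0.0315, 0.2346]
eef_rot: [-0.14, 1.571, -1.487]
force: [-2.0, -0.7, 0.2]
finger_gap: 0.0586
```

```bash
python3 -c "
from h import *
st()"
```

```text
t 16.95 fix mm [ 29.5 125.7 234.6] phi 12.85 phif 23.05 tilt [ 0. -0. -1.] j [ 0.    0.62  1.85 -0.    0.67 -0.22] F [-2.01 -0.72  0.19] M [-0.092  0.37   0.197] e6 -1.5719 gap 58.6
```

Call:
servo_tool --deltas '[{"travel": [0.003,0,0],"delta_rot": [3,0,0],"jaw": 1},{"travel": [0.005,0,0],"delta_rot": [6,0,0],"jaw": 1}]'

```text
clock: 17.15
ee_pos: [0.5998, 0.0315, 0.2343]
eef_rot: [0.557, 1.571, -0.894]
force: [-1.8, 0.0, -0.2]
finger_gap: 0.0585
```

```bash
python3 -c "
from h import *
st()"
```

```text
t 17.15 fix mm [ 29.5 125.7 234.3] phi 6.85 phif 17.05 tilt [ 0. -0. -1.] j [ 0.    0.63  1.85 -0.    0.67 -0.12] F [-1.84  0.01 -0.2 ] M [-0.15   0.425  0.146] e6 -1.558 gap 58.5
```

The motor torque at joint 6 reads very cleanly. It was constant (−1.622 ±0.001) throughout arc 1 and has now risen steadily by about 0.064 N m, and the wrist moment rose about as much. By angle, the excess is at most 0.10 N m, because contact came after the regrip. Both bounds fall inside the snug band, so I'll stop here, hold, release and lift.

Call:
servo_tool --deltas '[{"travel": [0,0,0],"delta_rot": [0,0,0],"jaw": 1},{"travel": [0,0,0],"delta_rot": [0,0,0],"jaw": 1},{"travel": [0,0,0],"delta_rot": [0,0,0],"jaw": 1},{"travel": [0,0,0],"delta_rot": [0,0,0],"jaw": 1}]'

```text
clock: 17.55
ee_pos: [0.5998, 0.0315, 0.2343]
eef_rot: [1.5, 1.571, 0.052]
force: [-5.0, -0.8, 5.9]
finger_gap: 0.0583
```

```bash
python3 -c "
from h import *
st()
save('wrist','w11')
for c in ['clamp','nut','nut_blade']: print(c,[(np.round(d['at'],4).tolist(),round(d['p'],2)) for d in tip_of(c,'wrist')][:2])
st()"
```

```text
t 17.55 fix mm [ 29.5 125.7 234.3] phi 7.02 phif 17.22 tilt [ 0.  0. -1.] j [ 0.    0.63  1.85  0.    0.67 -0.12] F [-5.   -0.85  5.93] M [-0.097  0.777  0.034] e6 0.0033 gap 58.3
clamp [([0.6036, 0.0315, 0.0499], 0.68)]
nut [([0.5993, 0.0293, 0.0567], 0.81)]
nut_blade [([0.5981, 0.0357, 0.0784], 0.59)]
t 17.75 fix mm [ 29.6 125.7 234.3] phi 7.02 phif 17.22 tilt [ 0. -0. -1.] j [ 0.    0.63  1.85 -0.    0.67 -0.12] F [-4.55 -0.45  6.27] M [-0.155  0.73  -0.02 ] e6 0.0189 gap 58.5
```

View pics/w11.png

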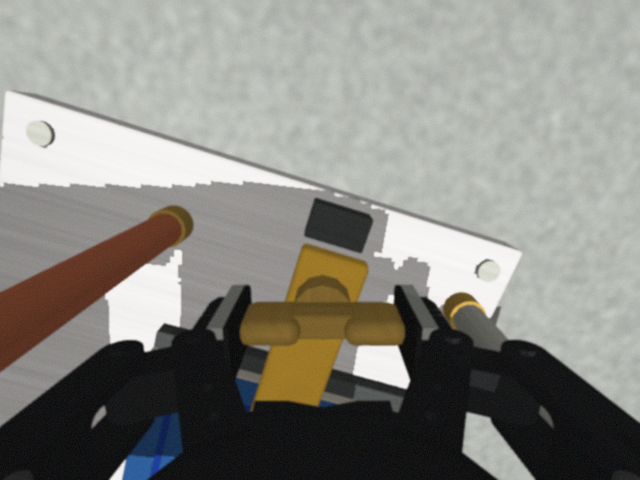

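Call:
servo_tool --deltas '[{"travel": [0,0,0],"delta_rot": [0,0,0],"jaw": -0.75},{"travel": [0,0,0],"delta_rot": [0,0,0],"jaw": -0.75},{"travel": [0,0,0],"delta_rot": [0,0,0],"jaw": -0.75},{"travel": [-0.3,0,0],"delta_rot": [0,0,0],"jaw": -0.75},{"travel": [-0.8,0,0],"delta_rot": [0,0,0],"jaw": -0.75},{"travel": [-1.6,0,0],"delta_rot": [0,0,0],"jaw": -0.75},{"travel": [-2.5,0,0],"delta_rot": [0,0,0],"jaw": -0.75},{"travel": [-3.4,0,0],"delta_rot": [0,0,0],"jaw": -0.75},{"travel": [-3.6,0,0],"delta_rot": [0,0,0],"jaw": -0.75},{"travel": [-3.6,0,0],"delta_rot": [0,0,0],"jaw": -0.75}]'

```text
clock: 18.75
ee_pos: [0.6002, 0.0315, 0.417]
eef_rot: [1.457, 1.566, 0.008]
force: [-1.0, -0.5, -0.4]
finger_gap: 0.0747
```

```bash
python3 -c "
from h import *
st()
save('wrist','w12'); save('scene','s12')
for c in ['clamp','nut','nut_blade','panel']:
  for k in ['wrist','scene']: print(c,k,[(np.round(d['at'],4).tolist(),round(d['p'],2)) for d in tip_of(c,k)][:3])
a=cv2.resize(cv2.imread('pics/s12.png')[215:305,275:385],(660,540),interpolation=cv2.INTER_CUBIC)
cv2.imwrite('pics/s12c.png',a)
a=cv2.resize(cv2.imread('pics/s4.png')[215:305,275:385],(660,540),interpolation=cv2.INTER_CUBIC)
cv2.imwrite('pics/s4d.png',a)
"
```

```text
t 18.75 fix mm [ 29.9 125.8 417. ] phi 6.97 phif 17.17 tilt [ 0.005  0.    -1.   ] j [ 0.    0.4   1.7   0.    1.04 -0.12] F [-1.   -0.46 -0.38] M [0.021 0.047 0.001] e6 -0.001 gap 74.7
clamp wrist [([0.6035, 0.0311, 0.0511], 0.7), ([0.5976, 0.0294, 0.0179], 0.64)]
clamp scene [([0.6034, 0.0349, 0.0501], 0.71), ([0.5224, 0.0473, 0.0167], 0.69)]
nut wrist [([0.6016, 0.0301, 0.0591], 0.76), ([0.6782, 0.0147, 0.0199], 0.36)]
nut scene [([0.5968, 0.0352, 0.0592], 0.52)]
nut_blade wrist [([0.5988, 0.0349, 0.0809], 0.58), ([0.5954, 0.0284, 0.0237], 0.44)]
nut_blade scene [([0.6007, 0.0317, 0.0816], 0.5)]
panel wrist [([0.2631, -0.2266, -0.0031], 0.72), ([0.5758, -0.0869, 0.0206], 0.6)]
panel scene [([0.2652, -0.2323, -0.0001], 0.85), ([0.5264, 0.2418, -0.0023], 0.82), ([0.286, 0.2388, 0.0024], 0.72)]
```

View pics/s12c.png

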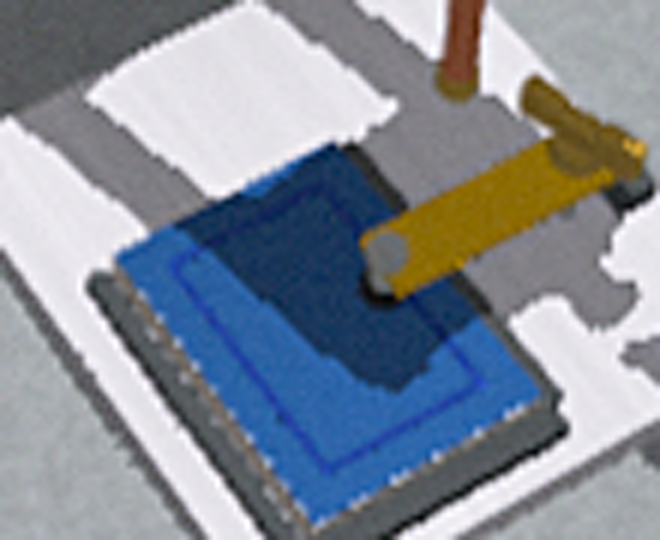

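View pics/s4d.png

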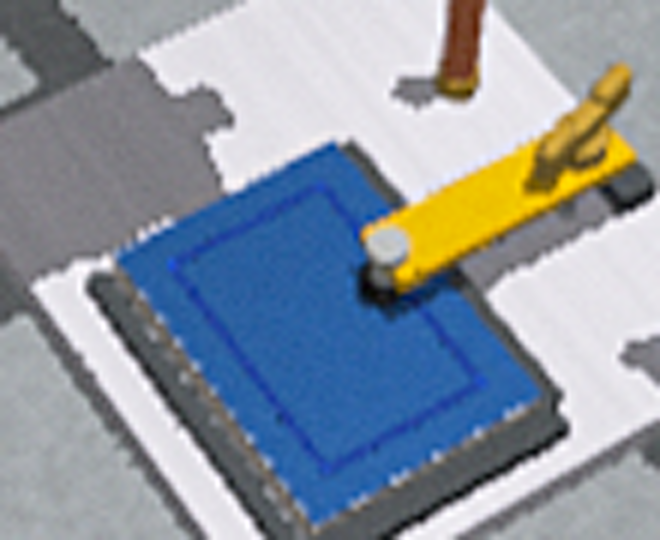

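View pics/w12.png

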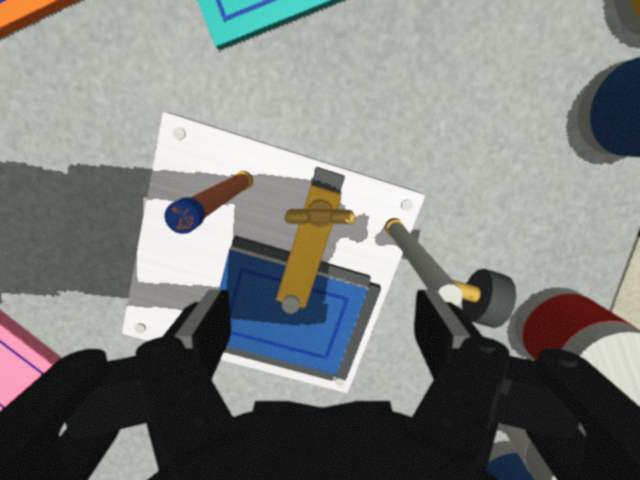

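Scene and wrist views after release:
- The panel is still against the stop.
- The strap has sunk and the foot sits on the panel, at crop (380,290).
- The nut blade has turned about 90° in all.
- The pipe and the gauge upright are undisturbed.
- The gripper is clear, about 18 cm above where it last gripped.

Handing in.

```bash
python3 -c "
from h import *
s,_=st(); print(np.abs(s['joint_vel']).max()); print(sign_off())"
```

```text
t 19.25 fix mm [ 29.6 125.7 413.4] phi 6.97 phif 17.17 tilt [-0.001  0.    -1.   ] j [ 0.    0.4   1.7   0.    1.04 -0.12] F [ 0.23  0.45 -0.07] M [0.05  0.014 0.009] e6 -0.0005 gap 74.7
0.004633371053363924
the job is handed in; nothing more can be done
None
```

The panel is home against the end stop, the wing nut is tightened to my estimate of snug, and the arm has let go. I handed the job in at 19.25 s.

- **Panel:** I pushed it with the closed fingertips until it stopped moving: 1 mm commanded gave 0.3 mm of travel, with the force rising to about 11 N. The pictures after release show it still against the stop.
- **Nut:** I turned it clockwise about 90° in all. The first arc was 60° gripped across the blade, and the second was 30° gripped over both wing tips. I used the wing tips because I had turned the open gripper back by a full quarter turn.
- **Stiffness:** the torque stayed flat through the first arc, then rose steadily through the second. I stopped at about 0.06 to 0.10 N m above free, inside the 0.04 to 0.12 band.
- **Last checks:** the strap has sunk by about the expected amount and the foot appears to rest on the panel. The uprights look undisturbed, and the wrist force is near zero with the gripper clear of everything.

**Not fully settled:** the torque grew about 0.14 N m per rad by my readings, not the 0.19 stated, and the wrist moment sensor was noisy (about ±0.03 N m). The pictures are also too coarse to show the foot touching, so contact rests mainly on the torque rise.

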